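# Load the blender jar and lock it on its base

### The arm

A 6-joint arm with a two-finger parallel gripper is mounted at the origin on the work surface. World frame = base frame: x ahead of the robot, y to its left, z up, the work surface at z = 0. Lengths are in m, angles in rad, forces in N, time in s.
With the tool pointing down it reaches from about 0.275 to 0.825 m from the base axis. Payload 4.9 kg.
Tool frame: the origin (TCP) lies midway between the tips of the shut fingers; the grasp point (between the pads) lies 19 mm behind it (bot.grip_depth is the distance from the TCP to the grasp point, in m); y points along the fingers, x is the direction in which the jaws open and shut, and the axes are right-handed (so a half turn about y gives the same grasp; the last joint's range is limited). The gripper opens to 85 mm and grips with 20 to 120 N. Pads are 22 mm wide; open, the fingers measure 114 mm over their backs; the gripper's body (76 mm by 85 mm) begins 54 mm behind the grasp point. The pads swing forward as they close: fully open they stand 13 mm farther back than shut.
Start: joints at [-1.25, 0.326, -0.193, 1.052, 0, 1.437], TCP at [0.242, -0.494, 0.231] pointing down, gripper open.
Joint ranges: [-2.65, 2.65], [-0.97, 1.79], [-1.3, 1.35], [-1.93, 2.1], [-1.47, 1.37], [-3.14, 3.14]. Speed limits (rad/s): [2.57, 2.57, 3.14, 3.14, 3.14, 3.14].

### API

Orientations are given as a unit quaternion [w, x, y, z].
In Python, from cell import bot gives the robot as it stands. Calls block until the motion is done:
- bot.move_pose(position, orientation): joint-space move of the TCP to a pose.
- bot.move_linear(position, speed=0.15, rotation=None, until_force=None): straight line of the TCP; rotation=None keeps the orientation; speed is the mean speed in m/s. With until_force (N) it stops when the force on the tool has changed by that much, and returns True; else False.
- bot.goto_joints(angles): joint-space move.
- bot.set_gripper(opening, grasp_force=None): opening from 0.0 (shut) to 1.0 (fully open); grasp_force is the grip in N (None keeps the last); returns when the fingers have stopped.
- bot.wait(seconds).
- bot.solve_ik(position, orientation): joint angles nearest the present ones, or None.
- bot.camera(name): name is "scene" or "top" or "wrist"; returns the picture (400x640x3 uint8, red, green, blue); there is no depth.
- bot.calibration(name): a dict with "mtx" (3x3 intrinsics, pixels), "extrinsics" (4x4, takes a point from world to camera coordinates); the wrist camera has in their place "hand_eye" (4x4, takes a point from camera to tool coordinates, whose origin is the TCP and whose axes are the tool frame's). Camera axes: x right, y down, z forward; pixel columns grow to the right and rows downward; lengths in m; the calibration is good to about 2 mm. The wrist camera is an equidistant fisheye: a pixel r from the principal point sees the ray r / f radians off the axis. A picture is of the moment at which its call begins: read the wrist's pose just before it. calibration takes no time and is no camera call.
A pose or a line that the arm cannot do raises bot.PlanningError and nothing moves.
- bot.close_job(): hands the job in, once; it reports no verdict.
Trained networks look in the newest picture that a camera, given by its name, has taken for a name from the list of things; names that differ only in an ending like _2 or _b are one class to them, and where a whole thing is asked for, a point or a joint stands for the part that bears it (a point fixed in the world has none). Each returns a list of dicts, best first, with "confidence" (0 to 1); they miss things now and then, are a little off and sometimes report something else, mostly with a low value. They report only what shows in the picture. A call takes as long as a camera call.
- bot.search_frame(camera, thing): "bbox" ([left, top, width, height] in pixels, round what is visible of it).
Readings, each from a call of its own:
- bot.read_clock(): time.
- bot.read_joint_positions(): joint angles.
- bot.read_joint_vel(): joint speeds.
- bot.read_joint_efforts(): joint torques, N m.
- bot.read_position(): TCP position.
- bot.read_tool_rot(): TCP orientation.
- bot.read_ft_force(): force on the tool from outside, world axes, zero at the start.
- bot.read_moment(): the same for the moment, N m.
- bot.read_gripper_width(): opening from 0.0 (shut) to 1.0 (fully open).
Only numpy, scipy, OpenCV 4.12 (cv2) and the standard library are available. Lean on these libraries where they do the work, as an engineer would, in place of code of your own. Each camera call takes 0.05 s, during which the arm holds its last target. There are 200 camera calls.

### The job

Get the next smoothie ready: stand the funnel in the blender jar's mouth and tip all the frozen melon balls from the scoops through it into the jar. Leave every scoop standing level on the rubber mat, stand the funnel back on the counter, put the lid fully down on the jar, then lower the jar into the collar of the motor base and twist it clockwise by its handle until it is clamped down tight at its stop. Do not tip the jar over or disturb the tin, bowl and bottle.

Things in the scene. Friction and masses are not known exactly. Their poses are not given: they have to be found in the camera images.
- base: Fixed blender motor base: aluminium, round, 160 mm wide at the foot, 129 mm high, switch panel on its -x side. Origin: centre of its underside. The steel collar on top (120 mm inside, 132 outside, rim at z = 129 mm) has three inward lips (inner radius 50 mm, ramped undersides) with three gaps between them.
- collar_rim (a point): Centre of the collar's rim, 129 mm above the base's origin, axes as the base. The jar drops in with its handle at 0, 120 or 240 degrees from this +x axis (white marks on the rim; 20 degrees either way is free), handle angles as the jar's +x. Turned clockwise seen from above, its lugs meet the ramps after about 30 degrees, are full under them at 60 and hit the stop at 74.
- seat (a point): Centre of the free top of the sprung rubber gasket (80 mm wide) on the base's axis, 110 mm above its origin. An untwisted jar rests its underside here, within 1 mm; the ramps press the twisted jar 4 mm below it, gasket spring force about 15 N. Turning takes up to about 15 N sideways at the handle, which sinks 4 mm on the way; friction then holds it.
- jar: Clear blender jar, 0.4 kg. Origin: centre of its underside, z up. Outside radius 46 mm, inside 42, height 115, floor 6 mm. Black D handle on its +x side: upright grip 18 mm wide (y), x from 68 to 90 mm, z from 30 to 105 mm, joined to the jar at top and bottom. Three lugs near the foot at 60, 180, 300 degrees from +x, out to radius 56 mm, z from 5 to 13 mm.
- jar_handle (a point): Grip point of the jar's handle, in the jar's frame at x = 79 mm, z = 90 mm (15 mm below the handle's top); pinch it from above with the fingers at its +y and -y sides.
- lid: Black round lid, 90 g. Origin: centre of the underside of its plug, z up. Plug radius 38 mm, 12 mm high; flange radius 49 mm, z from 12 to 18 mm; grey knob on top, 28 mm across, z from 18 to 50 mm. On the jar the flange lies on the rim and the lid's origin is 103 mm above the jar's origin.
- funnel: Steel wide-mouth funnel, 140 g. Origin: centre of the spout's lower end, z up. Spout radius 36 mm outside, 33 inside, 30 mm long, then a cone to rim radius 70 mm at z = 66 mm; height 76 mm. A tab sticks out on its +x side (x 68 to 124 mm, 18 wide, z 67 to 75). In the jar's mouth its cone rests on the rim, origin about 78 mm above the jar's. Out of use it stands on its spout.
- funnel_tab (a point): Grip point on the funnel's tab, in the funnel's frame at x = 102 mm, z = 71 mm; pinch the tab by its sides from above.
- mat: Fixed black rubber bar mat, 300 mm (x) by 380 mm (y), 4 mm thick. Origin: centre of its underside.
- scoop0: Steel scoop, 160 g. Origin: centre of its flat pan's underside; pan 74 mm (x) by 76 (y), walls 33 high, floor 3. Its +x end pours: the floor ramps up 25 degrees to an open lip at x = 75, z = 19 mm, 60 wide. Wooden handle bar along x, x from -123 to -37 mm, 18 wide, z 38 to 54; grip its middle (x = -80, z = 46) from above by its sides. Tipped nose-down 50 to 60 degrees it empties.
- scoop1: Steel scoop, 160 g. Origin: centre of its flat pan's underside; pan 74 mm (x) by 76 (y), walls 33 high, floor 3. Its +x end pours: the floor ramps up 25 degrees to an open lip at x = 75, z = 19 mm, 60 wide. Wooden handle bar along x, x from -123 to -37 mm, 18 wide, z 38 to 54; grip its middle (x = -80, z = 46) from above by its sides. Tipped nose-down 50 to 60 degrees it empties.
- scoop2: Steel scoop, 160 g. Origin: centre of its flat pan's underside; pan 74 mm (x) by 76 (y), walls 33 high, floor 3. Its +x end pours: the floor ramps up 25 degrees to an open lip at x = 75, z = 19 mm, 60 wide. Wooden handle bar along x, x from -123 to -37 mm, 18 wide, z 38 to 54; grip its middle (x = -80, z = 46) from above by its sides. Tipped nose-down 50 to 60 degrees it empties.
- ball00: Frozen melon ball, orange, 28 mm across, 13 g, origin at its centre; starts in scoop0; may be absent.
- ball01: Frozen melon ball, orange, 28 mm across, 13 g, origin at its centre; starts in scoop0; may be absent.
- ball02: Frozen melon ball, orange, 28 mm across, 13 g, origin at its centre; starts in scoop0; may be absent.
- ball10: Frozen melon ball, orange, 28 mm across, 13 g, origin at its centre; starts in scoop1; may be absent.
- ball11: Frozen melon ball, orange, 28 mm across, 13 g, origin at its centre; starts in scoop1; may be absent.
- ball12: Frozen melon ball, orange, 28 mm across, 13 g, origin at its centre; starts in scoop1; may be absent.
- ball20: Frozen melon ball, orange, 28 mm across, 13 g, origin at its centre; starts in scoop2; may be absent.
- ball21: Frozen melon ball, orange, 28 mm across, 13 g, origin at its centre; starts in scoop2; may be absent.
- ball22: Frozen melon ball, orange, 28 mm across, 13 g, origin at its centre; starts in scoop2; may be absent.
- teatin: Bystander: dark tea tin, 76 mm wide, 110 mm high; leave alone.
- dish: Bystander: white ceramic bowl, 130 mm wide, 60 mm high; leave alone.
- syrup: Bystander: amber syrup bottle, 68 mm wide, 200 mm high; leave alone.

How it is judged:
On the way, in this order (a step that is already met when the one before it is completed fails the run):
1. the funnel stands in the jar's mouth (horizontal distance between funnel and jar below 0.008 m and z of funnel in the frame of jar between 0.06 and 0.09 m and angle between the z axis of funnel and the z axis of jar, either way round below 0.12 rad and contact force between the fingers and funnel below 0.5 N), for 0.2 s.
2. every melon ball is in the jar, with the funnel still in its mouth (horizontal distance between each of ball00, ball01, ball02, ball10, ball11, ball12, ball20, ball21, ball22 and jar below 0.046 m and z of ball00 in the frame of jar between 0 and 0.112 m and z of ball01 in the frame of jar between 0 and 0.112 m and z of ball02 in the frame of jar between 0 and 0.112 m and z of ball10 in the frame of jar between 0 and 0.112 m and z of ball11 in the frame of jar between 0 and 0.112 m and z of ball12 in the frame of jar between 0 and 0.112 m and z of ball20 in the frame of jar between 0 and 0.112 m and z of ball21 in the frame of jar between 0 and 0.112 m and z of ball22 in the frame of jar between 0 and 0.112 m and horizontal distance between funnel and jar below 0.008 m and z of funnel in the frame of jar between 0.06 and 0.09 m and angle between the z axis of funnel and the z axis of jar, either way round below 0.12 rad), for 0.2 s.
3. the jar, with the melon balls in it, is clamped down in the base (horizontal distance between each of ball00, ball01, ball02, ball10, ball11, ball12, ball20, ball21, ball22 and jar below 0.046 m and z of ball00 in the frame of jar between 0 and 0.112 m and z of ball01 in the frame of jar between 0 and 0.112 m and z of ball02 in the frame of jar between 0 and 0.112 m and z of ball10 in the frame of jar between 0 and 0.112 m and z of ball11 in the frame of jar between 0 and 0.112 m and z of ball12 in the frame of jar between 0 and 0.112 m and z of ball20 in the frame of jar between 0 and 0.112 m and z of ball21 in the frame of jar between 0 and 0.112 m and z of ball22 in the frame of jar between 0 and 0.112 m and horizontal distance between jar and seat below 0.006 m and z of jar in the frame of seat between -0.01 and -0.0028 m and angle between jar's own z axis and vertical below 0.05 rad), for 0.2 s.
At the end, for the whole second after the job is handed in: all melon balls in the jar; lid seated (8 mm off axis, 5 mm height); jar within 6 mm of the base axis, clamped at least 2.8 mm below the free gasket height, upright, hands off; scoops level (0.15 rad) with their origins on the mat; funnel upright on counter or mat (all of step 3 and horizontal distance between lid and jar below 0.008 m and z of lid in the frame of jar between 0.095 and 0.108 m and angle between the z axis of lid and the z axis of jar, either way round below 0.08 rad and x of scoop0 in the frame of mat between -0.15 and 0.15 m and y of scoop0 in the frame of mat between -0.19 and 0.19 m and z of each of scoop0, scoop1, scoop2 in the frame of mat below 0.012 m and angle between each of scoop0, scoop1, scoop2, funnel's own z axis and vertical below 0.15 rad and x of scoop1 in the frame of mat between -0.15 and 0.15 m and y of scoop1 in the frame of mat between -0.19 and 0.19 m and x of scoop2 in the frame of mat between -0.15 and 0.15 m and y of scoop2 in the frame of mat between -0.19 and 0.19 m and height (world z) of funnel below 0.012 m and linear speed of jar below 0.02 m/s); the robot touches nothing.
It fails at once if the jar is tipped over (angle between jar's own z axis and vertical above 0.7 rad).
It fails at once if the tin, bowl or bottle is disturbed (distance of any of teatin, dish, syrup from where it was at the start of the episode above 0.04 m or angle between any of teatin, dish, syrup's own z axis and vertical above 0.3 rad).
Of ball00, ball01, ball02, ball10, ball11, ball12, ball20, ball21, ball22 only 3 to 8 are there at a start; the rules pass over those that are not, and their reading is None.
At some moment in a run one of lid, funnel may be knocked a few centimetres aside while the robot is not near it.
It also fails if it takes over 210 s, if anything falls off the work surface, if the arm or the gripper's body presses on something with over 40 N, if the wrist force passes 120 N, or if a joint passes its speed limit or range.

## Working session

There is one attempt and no reset: what is moved stays moved. The work goes in short steps, each a Python script; the robot and the scene stay as the last script left them, time stands still between calls to the robot, and variables do not carry over. Pictures are saved under pics/ and viewed, about 12 in all and at most 16, crops included, and the job is handed in when it is done.

```bash
ls; mkdir -p pics; python3 - <<'E'
from cell import bot
import cv2,numpy as np
np.set_printoptions(precision=4,suppress=True)
for n in("scene","top"):
    im=bot.camera(n); cv2.imwrite(f"pics/{n}0.png",im[:,:,::-1])
    c=bot.calibration(n); print(n,c["mtx"],c["extrinsics"])
    for t in "base jar lid funnel mat scoop0 ball00 teatin dish syrup".split():
        print(t,[(np.round(d["bbox"]).astype(int).tolist(),round(d["confidence"],2)) for d in bot.search_frame(n,t)][:8])
print(bot.calibration("wrist"), bot.read_tool_rot(),bot.grip_depth,bot.read_clock())
E
```

```text
pics
scene [[452.1415   0.     315.3222]
 [  0.     452.1415 196.3939]
 [  0.       0.       1.    ]] [[-0.8065  0.5911 -0.0127  0.4772]
 [ 0.4996  0.6699 -0.5492 -0.2732]
 [-0.3162 -0.4493 -0.8356  1.4934]
 [ 0.      0.      0.      1.    ]]
base [([253, 83, 46, 61], 0.89)]
jar [([316, 121, 43, 47], 0.62), ([251, 84, 47, 59], 0.19)]
lid [([268, 150, 32, 29], 0.84), ([362, 217, 8, 8], 0.28)]
funnel [([295, 165, 52, 53], 0.85), ([379, 223, 63, 43], 0.24)]
mat [([306, 190, 183, 166], 0.8), ([398, 258, 72, 48], 0.64)]
scoop0 [([375, 223, 67, 45], 0.91), ([340, 201, 65, 43], 0.67), ([400, 260, 70, 46], 0.63)]
ball00 [([400, 241, 9, 9], 0.65), ([363, 217, 8, 7], 0.43)]
teatin []
dish []
syrup [([265, 234, 32, 53], 0.88)]
top [[392.727    0.     320.1963]
 [  0.     392.727  191.7835]
 [  0.       0.       1.    ]] [[ 0.0228 -0.9995  0.021   0.004 ]
 [-0.9894 -0.0255 -0.143   0.6233]
 [ 0.1435 -0.0175 -0.9895  0.8927]
 [ 0.      0.      0.      1.    ]]
base [([428, 208, 85, 71], 0.7)]
jar [([424, 210, 88, 72], 0.28)]
lid [([380, 196, 37, 40], 0.91)]
funnel [([303, 167, 60, 77], 0.64), ([329, 92, 55, 50], 0.23)]
mat [([134, 169, 160, 128], 0.66), ([266, 231, 10, 14], 0.61)]
scoop0 [([241, 191, 33, 82], 0.87), ([190, 202, 42, 85], 0.75), ([141, 193, 41, 83], 0.68)]
ball00 [([200, 241, 11, 10], 0.63), ([191, 201, 41, 85], 0.34)]
teatin [([415, 132, 42, 38], 0.63), ([379, 195, 38, 41], 0.15)]
dish [([330, 92, 57, 51], 0.92)]
syrup [([264, 91, 31, 49], 0.91), ([332, 92, 54, 51], 0.52)]
{'mtx': array([[309.7069,   0.    , 316.9231],
       [  0.    , 309.7069, 199.6436],
       [  0.    ,   0.    ,   1.    ]]), 'hand_eye': array([[ 1.    , -0.0001, -0.0003, -0.0007],
       [ 0.0003, -0.307 ,  0.9517, -0.1419],
       [-0.0002, -0.9517, -0.307 ,  0.079 ],
       [ 0.    ,  0.    ,  0.    ,  1.    ]])} [-0.5999  0.5999 -0.3744  0.3744] 0.0187 1.1
```

```bash
python3 - <<'E'
import cv2
t=cv2.imread("pics/top0.png")[80:310,120:530]; cv2.imwrite("pics/a.png",cv2.resize(t,None,fx=1.95,fy=1.95,interpolation=3))
t=cv2.imread("pics/scene0.png")[60:340,220:500]; cv2.imwrite("pics/b.png",cv2.resize(t,None,fx=2.1,fy=2.1,interpolation=3))
E
```

```text
(no output)
```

View pics/a.png

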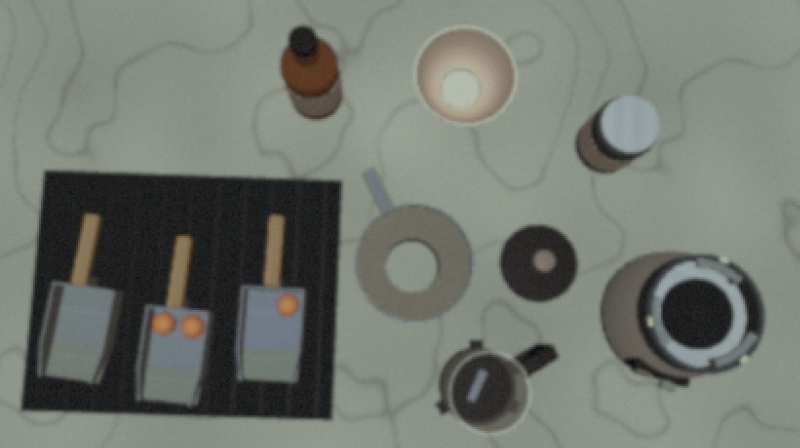

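View pics/b.png

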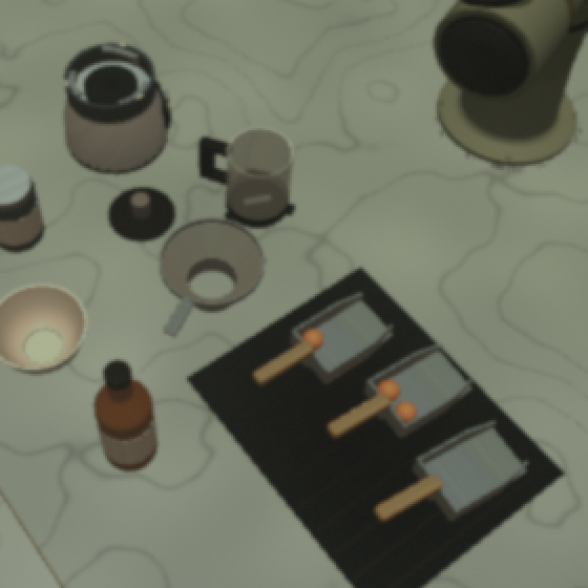

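```bash
cat > h.py <<'E'
from cell import bot
import cv2,numpy as np
from scipy.spatial.transform import Rotation as R
np.set_printoptions(precision=4,suppress=True)
def q(r): return np.roll(r.as_quat(),1)
def rot(q): return R.from_quat(np.roll(q,-1))
def down(yaw):
    "tool pointing down, jaw axis (tool x) at world angle yaw"
    c,s=np.cos(yaw),np.sin(yaw); x=[c,s,0]; y=[0,0,-1]
    return R.from_matrix(np.c_[x,y,np.cross(x,y)])
def ray(n,uv,T=None):
    "origin, dirs in world of pixels; T=(pos,quat) for wrist"
    c=bot.calibration(n); K=c["mtx"]; uv=np.atleast_2d(np.float64(uv))
    d=np.c_[(uv-K[:2,2])/[K[0,0],K[1,1]],np.ones(len(uv))]
    if n=="wrist":
        p,Q=T; m=np.linalg.norm(d[:,:2],axis=1)+1e-12
        d=np.c_[d[:,:2]*(np.sin(m)/m)[:,None],np.cos(m)]
        H=np.eye(4); H[:3,:3]=rot(Q).as_matrix(); H[:3,3]=p; M=H@c["hand_eye"]
    else: M=np.linalg.inv(c["extrinsics"])
    return M[:3,3],d@M[:3,:3].T
def at(n,uv,z,T=None):
    o,d=ray(n,uv,T); return (o+d*((z-o[2])/d[:,2])[:,None])[:,:2]
def proj(n,P,T=None):
    c=bot.calibration(n);K=c["mtx"];P=np.atleast_2d(P)
    if n=="wrist":
        H=np.eye(4); H[:3,:3]=rot(T[1]).as_matrix(); H[:3,3]=T[0]; E=np.linalg.inv(H@c["hand_eye"])
    else: E=c["extrinsics"]
    p=P@E[:3,:3].T+E[:3,3]
    if n=="wrist":
        r=np.linalg.norm(p[:,:2],axis=1); th=np.arctan2(r,p[:,2]); a=p[:,:2]*(th/(r+1e-12))[:,None]
    else: a=p[:,:2]/p[:,2:]
    return a*[K[0,0],K[1,1]]+K[:2,2]
def shot(fn=None):
    T=(np.array(bot.read_position()),np.array(bot.read_tool_rot())); im=bot.camera("wrist")[:,:,::-1].copy()
    if fn: cv2.imwrite(f"pics/{fn}.png",im)
    return im,T
E
python3 - <<'E'
from h import *
f=lambda *p:np.array(p)/1.95+[120,80]
def s(n,z,*p): print(n,at("top",f(*p),z).tolist() if 0 else at("top",f(*p),z))
s("funnel rim c",.076,(414,262)); s("rim l/r",.076,(356,262),(473,262)); s("tab end",.071,(369,172)); s("spout",.0,(411,267))
s("lid knob",.05,(544,261)); s("lid fl",.018,(539,263))
s("jar rim c",.115,(490,391)); s("rim l/r",.115,(449,391),(531,391)); s("handle end",.105,(555,352),(549,345))
s("collar c",.129,(701,315)); s("collar l/r",.129,(641,315),(763,315)); s("marks",.129,(724,258),(650,321),(747,360))
s("mat corners",.004,(44,171),(341,181),(331,418),(23,408))
s("handles: base,end",.058,(80,283),(92,214)); s("h2",.058,(175,304),(183,237)); s("h3",.058,(272,284),(276,215))
s("rear corners",.037,(49,284),(122,292),(142,306),(212,312),(241,285),(306,289))
s("bottle,bowl,tin",.2,(303,42)); s("",.06,(466,75));s("",.11,(630,125))
E
```

```text
funnel rim c [[ 0.567  -0.0092]]
rim l/r [[ 0.5654  0.0588]
 [ 0.5688 -0.0786]]
tab end [[0.6743 0.0465]]
spout [[ 0.5672 -0.0093]]
lid knob [[ 0.5744 -0.1682]]
lid fl [[ 0.5747 -0.169 ]]
jar rim c [[ 0.4237 -0.0934]]
rim l/r [[ 0.4227 -0.0483]
 [ 0.4247 -0.1386]]
handle end [[ 0.4673 -0.1678]
 [ 0.4749 -0.1611]]
collar c [[ 0.5117 -0.3241]]
collar l/r [[ 0.5101 -0.2576]
 [ 0.5133 -0.3932]]
marks [[ 0.5754 -0.3523]
 [ 0.5038 -0.2674]
 [ 0.4639 -0.3732]]
mat corners [[0.6782 0.4621]
 [0.6753 0.083 ]
 [0.3787 0.0858]
 [0.3829 0.4619]]
handles: base,end [[0.534  0.3844]
 [0.6167 0.3768]]
h2 [[0.512  0.2713]
 [0.5918 0.2668]]
h3 [[0.5383 0.1582]
 [0.6212 0.1571]]
rear corners [[0.533  0.4295]
 [0.5255 0.3413]
 [0.5092 0.3161]
 [0.504  0.2317]
 [0.5373 0.1985]
 [0.5344 0.1196]]
bottle,bowl,tin [[0.7851 0.118 ]]
 [[ 0.8024 -0.0703]]
 [[ 0.7303 -0.2566]]
```

```bash
cat >> h.py <<'E'
def circ(c,z,r,n=72):
    a=np.linspace(0,2*np.pi,n); return np.c_[c[0]+r*np.cos(a),c[1]+r*np.sin(a),np.full(n,z)]
def draw(im,T,P,col=(0,255,0)):
    cv2.polylines(im,[np.round(proj("wrist",P,T)*8).astype(int)],False,col,1,cv2.LINE_AA,3)
def loc(c,yaw,P):
    P=np.atleast_2d(np.float64(P)).copy(); k,s=np.cos(yaw),np.sin(yaw)
    return np.c_[c[0]+k*P[:,0]-s*P[:,1],c[1]+s*P[:,0]+k*P[:,1],P[:,2]]
E
python3 - <<'E'
from h import *
Q=down(np.pi/2)
for i,y in enumerate((-.27,-.05,.27)):
    bot.move_pose([.46,y,.31],q(Q)); im,T=shot(f"w{i}"); np.savez(f"w{i}.npz",p=T[0],q=T[1])
    print(bot.read_joint_positions(),bot.read_clock())
    if i<2:
        draw(im,T,circ((.567,-.009),.076,.070)); draw(im,T,loc((.567,-.009),np.radians(27.5),[[.068,-.009,.075],[.124,-.009,.075],[.124,.009,.075],[.068,.009,.075]]))
        draw(im,T,circ((.424,-.093),.115,.046));draw(im,T,loc((.424,-.093),np.radians(-56.5),[[.068,-.009,.105],[.09,-.009,.105],[.09,.009,.105],[.068,.009,.105]]))
        draw(im,T,circ((.5747,-.1685),.018,.049)); draw(im,T,circ((.5747,-.1685),.05,.014)); draw(im,T,circ((.512,-.325),.129,.066))
        for a in(-20,100,220): draw(im,T,loc((.512,-.325),np.radians(a),[[.06,0,.129],[.066,0,.129]]),(0,0,255))
    cv2.imwrite(f"pics/o{i}.png",im)
o=[cv2.imread(f"pics/o{i}.png") for i in range(3)]
cv2.imwrite("pics/c0.png",cv2.resize(o[0][:,60:600],(800,592),interpolation=3))
cv2.imwrite("pics/c2.png",cv2.resize(o[2][:,60:600],(800,592),interpolation=3))
E
```

```text
[-0.67    0.2557 -0.0885  1.2268 -0.0001 -0.6689] 2.975
[-0.27    0.1195 -0.2571  1.1937 -0.0005 -0.2684] 3.9083
[ 0.3899  0.2553 -0.0886  1.2269 -0.0005  0.392 ] 5.175
```

View pics/c0.png

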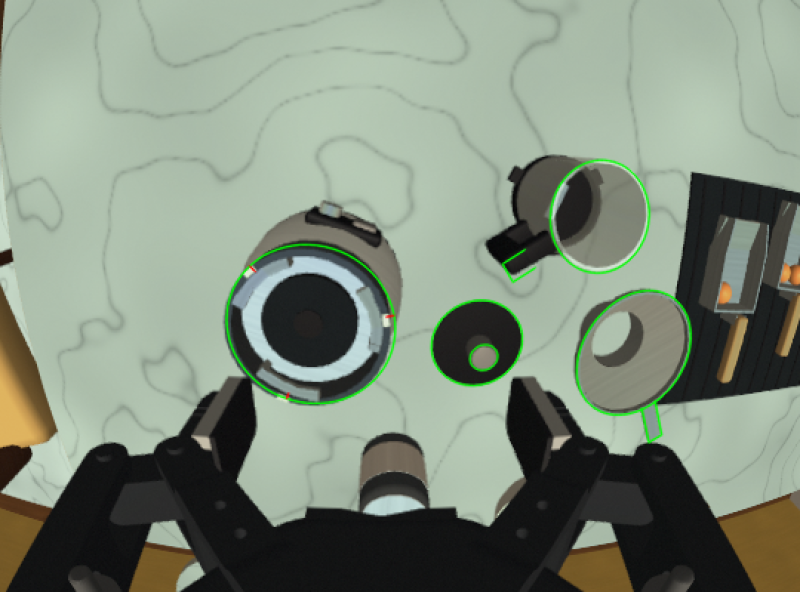

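View pics/o1.png

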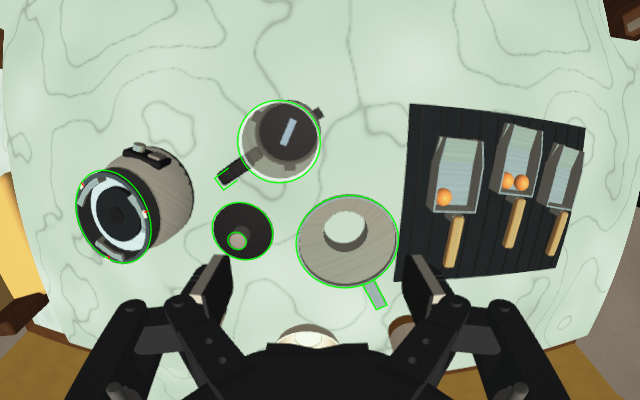

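View pics/c2.png

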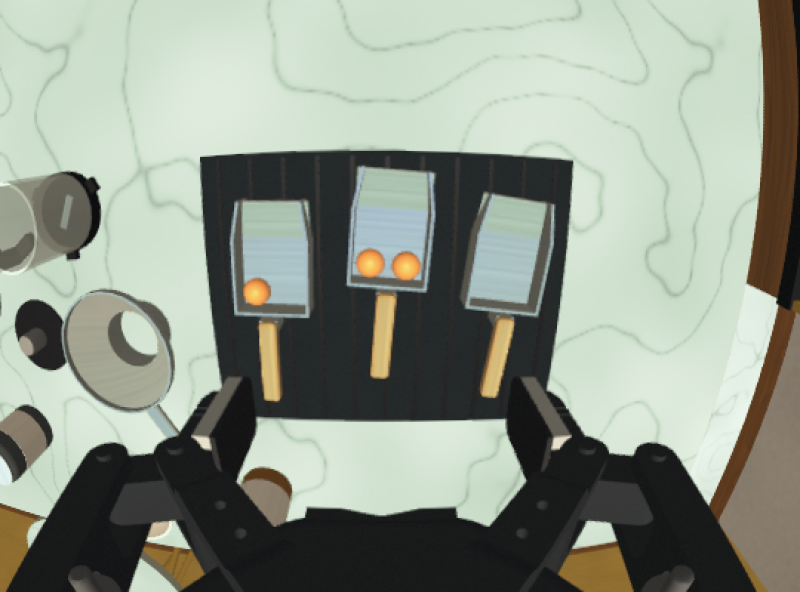

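```bash
python3 - <<'E'
from h import *
Q=down(np.radians(117.5)); g=loc((.567,-.009),np.radians(27.5),[.102,0,0])[0]
bot.set_gripper(.6,80)
bot.move_pose([g[0],g[1],.16],q(Q)); bot.move_linear([g[0],g[1],.052],.1)
bot.set_gripper(0.0); print("w",bot.read_gripper_width(),bot.read_position())
bot.move_linear([g[0],g[1],.20],.12); print(bot.read_ft_force(),bot.read_moment())
d=np.array([.424-.567,-.093+.009])
bot.move_linear([g[0]+d[0],g[1]+d[1],.20],.15)
im,T=shot("f1"); 
draw(im,T,circ((.424,-.093),.148+.076,.070)); draw(im,T,circ((.424,-.093),.115,.046)); cv2.imwrite("pics/f1o.png",im)
print(bot.read_clock())
E
```

```text
w 0.18847915677194807 [0.658  0.0381 0.0525]
[-0.507   0.2096 -1.7129] [ 0.0998 -0.1443  0.0402]
11.225
```

View pics/f1o.png

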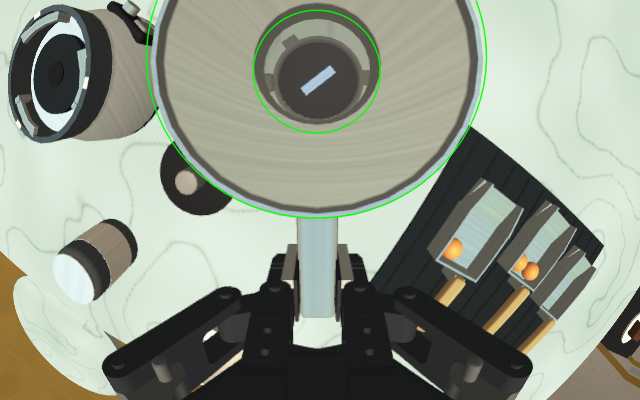

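```bash
python3 - <<'E'
from h import *
p=np.array(bot.read_position())
bot.move_linear([p[0],p[1],.140],.08)
print(bot.move_linear([p[0],p[1],.124],.02,until_force=3),bot.read_position(),bot.read_ft_force())
bot.set_gripper(.5); bot.wait(.3)
p=np.array(bot.read_position()); bot.move_linear([p[0],p[1],.26],.12)
Q=down(np.pi/2); bot.move_pose([.44,-.05,.36],q(Q))
im,T=shot("f2"); draw(im,T,circ((.424,-.093),.078+.076,.070)); draw(im,T,circ((.424,-.093),.078,.036)); draw(im,T,circ((.424,-.093),.0,.046))
cv2.imwrite("pics/f2o.png",im); print(bot.read_clock())
E
```

```text
True [ 0.514  -0.0458  0.131 ] [-0.7461  0.4226  2.0321]
15.15
```

View pics/f2o.png

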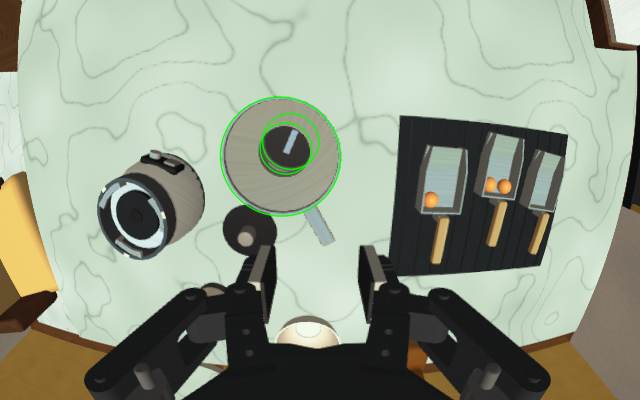

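```bash
cat >> h.py <<'E'
def pour(grip,psi,psi2,dry=False,lip=(.424,-.093,.19),off=.028):
    "grip: xy of handle middle, psi: scoop yaw (deg), psi2: pouring yaw"
    a=np.radians(psi); b=np.radians(psi2); rel=R.from_euler('z',a).inv()*down(a-np.pi/2)
    L=np.array(lip)-off*np.array([np.cos(b),np.sin(b),0])
    def pose(th): 
        S=R.from_euler('z',b)*R.from_euler('y',np.radians(th)); return L+S.apply([-.155,0,.008]), q(S*rel)
    if dry:
        for t in(0,20,40,58):
            p,Q=pose(t); print(psi2,t,p,bot.solve_ik(p,Q))
        return
    g=np.array([*grip,.031]); up=g+[0,0,.21]; Q0=q(down(a-np.pi/2))
    bot.set_gripper(.55,100); bot.move_pose(g+[0,0,.12],Q0); bot.move_linear(g,.1)
    bot.set_gripper(0.); print("w",bot.read_gripper_width(),bot.read_position())
    bot.move_linear(up,.12); p,Q=pose(0); p=p+[0,0,.04]
    bot.move_linear(p,.15,rotation=Q); bot.move_linear(p-[0,0,.04],.1)
    for t,v in((10,.06),(20,.06),(25,.03),(30,.03),(35,.03),(40,.05),(47,.05),(55,.08),(58,.08)):
        p,Q=pose(t); bot.move_linear(p,v,rotation=Q)
        if t in(20,35): bot.wait(.4)
    bot.wait(.6); im=shot(f"pour{psi}")
    for t in(40,20,0): p,Q=pose(t); bot.move_linear(p,.15,rotation=Q)
    bot.move_linear(p+[0,0,.04],.15); bot.move_linear(up,.15,rotation=Q0)
    bot.move_linear(g+[0,0,.02],.12); print(bot.move_linear(g-[0,0,.004],.02,until_force=3),bot.read_position())
    bot.set_gripper(.5); bot.wait(.2); bot.move_linear(g+[0,0,.12],.12); print(bot.read_clock())
E
python3 - <<'E'
from h import *
for s in(178.5,168.5): pour((.58,.1577),178.5,s,True)
E
```

```text
178.5 0 [ 0.6069 -0.0978  0.198 ] [-0.2798  0.468  -0.0643  1.0385  0.     -0.2536]
178.5 20 [ 0.5949 -0.0975  0.2505] [-0.3383  0.1676 -0.4191  0.6507  0.1052 -0.2944]
178.5 40 [ 0.5655 -0.0967  0.2958] [-0.4365 -0.1038 -0.7729  0.2458  0.2593 -0.3216]
178.5 58 [ 0.5273 -0.0957  0.3257] [-0.5803 -0.2894 -1.0959 -0.1727  0.4626 -0.3169]
168.5 0 [ 0.6033 -0.1295  0.198 ] [-0.331   0.4722 -0.0574  1.0411  0.     -0.1303]
168.5 20 [ 0.5915 -0.1271  0.2505] [-0.3613  0.1675 -0.4204  0.638   0.0547 -0.151 ]
168.5 40 [ 0.5628 -0.1212  0.2958] [-0.4127 -0.1095 -0.7842  0.209   0.1357 -0.1634]
168.5 58 [ 0.5253 -0.1136  0.3257] [-0.4903 -0.3002 -1.1185 -0.2405  0.2446 -0.1566]
```

```bash
python3 - <<'E'
from h import *
pour((.58,.1577),178.5,168.5)
bot.move_pose([.44,-.0,.36],q(down(np.pi/2))); shot("s1")
E
```

```text
w 0.19236257629454367 [0.5805 0.1579 0.0317]
True [0.5801 0.1576 0.0315]
37.3167
```

View pics/s1.png

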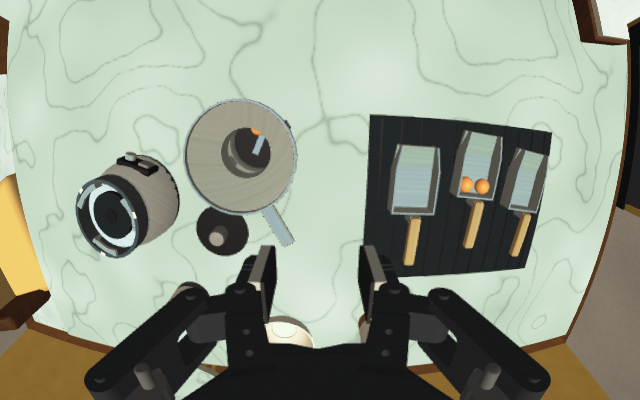

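```bash
python3 - <<'E'
from h import *
pour((.552,.269),176.7,168.5)
bot.move_pose([.40,-.08,.36],q(down(np.pi/2))); im,T=shot("s2")
draw(im,T,circ((.424,-.093),.078+.076,.070)); draw(im,T,circ((.424,-.093),.006,.042)); draw(im,T,circ((.5747,-.1685),.018,.049))
draw(im,T,loc((.424,-.093),np.radians(27.5),[[.068,-.009,.153],[.124,-.009,.153],[.124,.009,.153],[.068,.009,.153]]))
cv2.imwrite("pics/s2o.png",cv2.resize(im,(800,500),interpolation=3))
E
```

```text
w 0.18681474853740004 [0.5524 0.2692 0.0317]
True [0.5521 0.2689 0.0316]
62.2833
```

View pics/s2o.png

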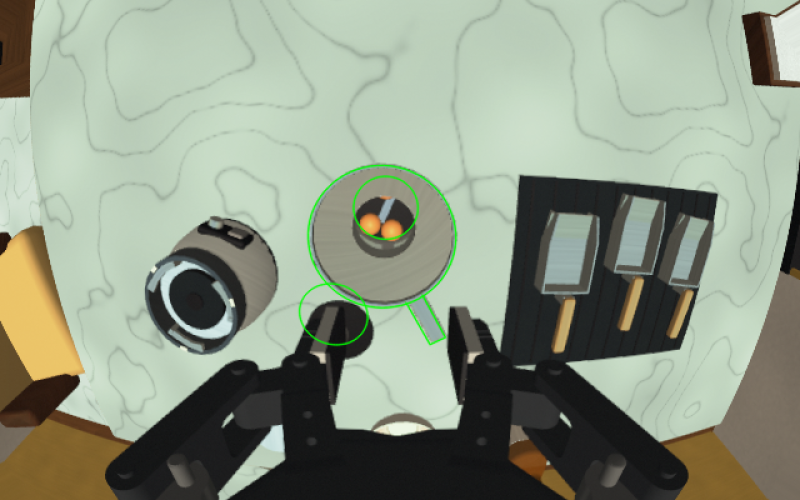

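```bash
python3 - <<'E'
from h import *
Q=down(np.radians(117.5)); a=np.array([.514,-.0458,.131]); b=np.array([.6575,.038,.052])
bot.set_gripper(.5,80); bot.move_pose(a+[0,0,.1],q(Q)); bot.move_linear(a,.1); bot.set_gripper(0.); print("w",bot.read_gripper_width())
bot.move_linear(a+[0,0,.085],.08); print(bot.read_ft_force())
bot.move_linear([b[0],b[1],.216],.15); bot.move_linear(b+[0,0,.012],.12)
print(bot.move_linear(b-[0,0,.003],.02,until_force=3),bot.read_position())
bot.set_gripper(.5); bot.wait(.2); bot.move_linear(b+[0,0,.13],.12)
bot.move_pose([.44,-.16,.36],q(down(np.pi/2))); im,T=shot("l1"); np.savez("l1.npz",p=T[0],q=T[1])
draw(im,T,circ((.424,-.093),.115,.046)); draw(im,T,circ((.595,-.162),.018,.049)); draw(im,T,circ((.595,-.162),.05,.014))
draw(im,T,circ((.567,-.009),.076,.070))
draw(im,T,loc((.424,-.093),np.radians(-56.5),[[.068,-.009,.105],[.09,-.009,.105],[.09,.009,.105],[.068,.009,.105],[.068,-.009,.105]]))
cv2.imwrite("pics/l1o.png",cv2.resize(im[80:330,150:490],(800,588),interpolation=3)); print(bot.read_clock())
E
```

```text
w 0.19096504529153746
[-0.2133  0.1851 -1.8089]
True [0.6579 0.0381 0.0518]
74.0417
```

View pics/l1o.png

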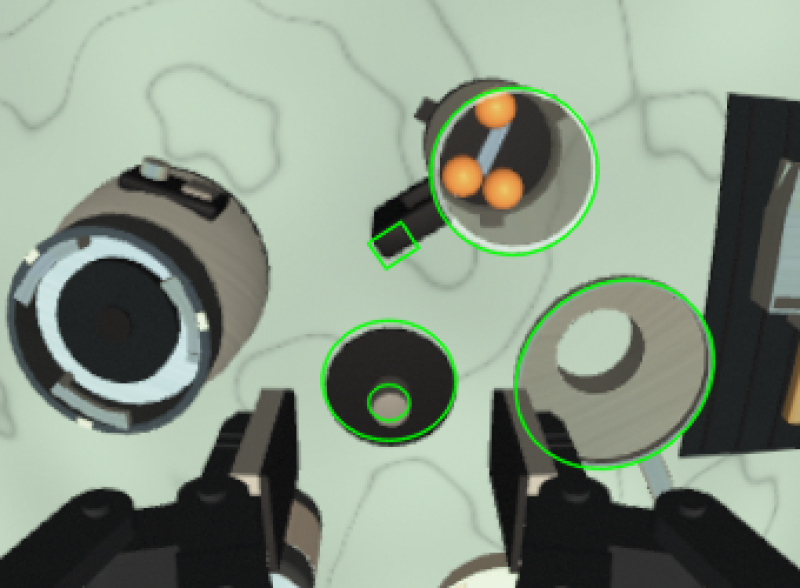

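```bash
python3 - <<'E'
from h import *
c=np.array([.598,-.162,.024]); j=np.array([.424,-.093,.127])
bot.set_gripper(.7,20); bot.move_pose(c+[0,0,.1],q(down(0.))); bot.move_linear(c,.1); bot.set_gripper(0.); print(bot.read_gripper_width())
bot.set_gripper(.7); bot.move_linear(c+[0,0,.06],.1); bot.move_pose(c+[0,0,.06],q(down(np.pi/2))); bot.move_linear(c,.1)
bot.set_gripper(0.,60); print(bot.read_gripper_width(),bot.read_position())
bot.move_linear(c+[0,0,.16],.12); bot.move_linear(j+[0,0,.057],.15); bot.move_linear(j+[0,0,.02],.08)
print(bot.move_linear(j-[0,0,.003],.02,until_force=4),bot.read_position(),bot.read_ft_force())
bot.set_gripper(.6); bot.wait(.2); print(bot.read_gripper_width()); bot.move_linear(j+[0,0,.1],.12)
bot.move_pose([.41,-.15,.29],q(down(np.pi/2))); im,T=shot("l2"); np.savez("l2.npz",p=T[0],q=T[1])
draw(im,T,circ((.424,-.093),.121,.049)); draw(im,T,circ((.424,-.093),.153,.014))
for a in(-56.5,-60):draw(im,T,loc((.424,-.093),np.radians(a),[[.068,-.009,.105],[.09,-.009,.105],[.09,.009,.105],[.068,.009,.105],[.068,-.009,.105]]),(0,255,0) if a>-58 else (0,0,255))
cv2.imwrite("pics/l2o.png",cv2.resize(im[100:300,200:470],(800,592),interpolation=3)); print(bot.read_clock())
E
```

```text
0.3214711358174496
0.30469709335794054 [ 0.5988 -0.1623  0.0251]
True [ 0.4238 -0.0929  0.128 ] [-1.3021  0.9314  4.6816]
0.5994416417149846
87.5083
```

View pics/l2o.png

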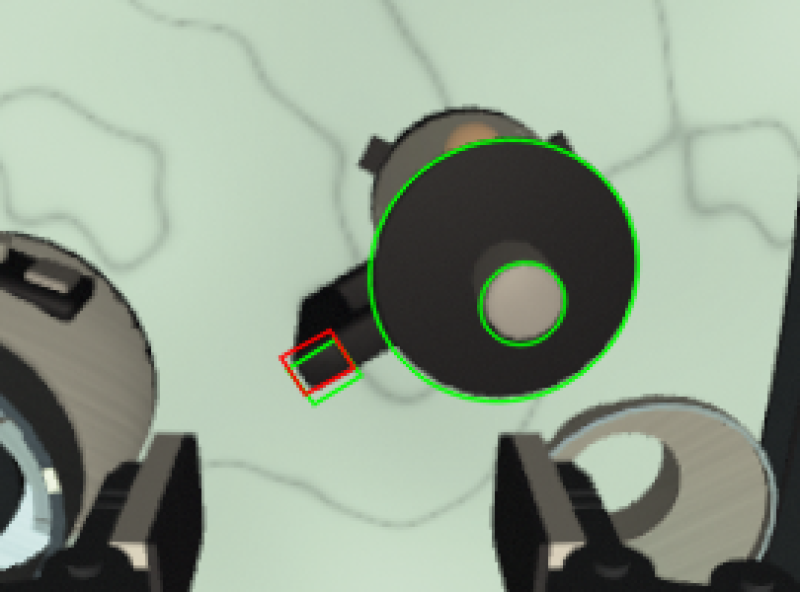

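```bash
python3 - <<'E'
from h import *
h=np.radians(-59.5); g=np.array([.424+.077*np.cos(h),-.093+.077*np.sin(h),.071]); Q=q(down(h+np.pi/2))
for f in (0,np.pi):
  print("grip",bot.solve_ik(g,q(down(h+np.pi/2+f))))
  for a in(-20,-57,-94,-100):
    t=np.radians(a); c=loc((.512,-.325),t,[.078,0,.177])[0]; print(a,bot.solve_ik(c,q(down(t+np.pi/2+f))),bot.solve_ik(c+[0,0,.06],q(down(t+np.pi/2+f))) is not None)
bot.set_gripper(.5,120); bot.move_pose(g+[0,0,.1],Q); bot.move_linear(g,.08); bot.set_gripper(0.); print(bot.read_gripper_width(),bot.read_position(),bot.read_ft_force())
bot.move_linear(g+[0,0,.03],.06); print(bot.read_ft_force(),bot.read_moment())
cv2.imwrite("pics/sc1.png",bot.camera("scene")[60:210,220:380,::-1]); im,T=shot("j1")
a=cv2.resize(cv2.imread("pics/sc1.png"),None,fx=2.5,fy=2.5,interpolation=3); b=im[0:375,120:520]
cv2.imwrite("pics/j1o.png",np.hstack([a,b]))
E
```

```text
grip [-0.4823  0.3941 -0.5612  0.6154  0.      0.5562]
-20 [-0.649   0.6103  0.1213  1.0818  0.     -0.3   ] True
-57 [-0.7222  0.6012  0.1053  1.0749  0.      0.2726] True
-94 [-0.7858  0.5426  0.0039  1.0321  0.      0.8548] True
-100 [-0.7937  0.5298 -0.0179  1.0231  0.      0.9517] True
grip [-0.4823  0.3941 -0.5612  0.6154  0.     -2.5854]
-20 [-0.649   0.6103  0.1213  1.0818  0.      2.8416] True
-57 [-0.7222  0.6012  0.1053  1.0749  0.     -2.869 ] True
-94 [-0.7858  0.5426  0.0039  1.0321  0.     -2.2868] True
-100 [-0.7937  0.5298 -0.0179  1.0231  0.     -2.1899] True
0.19277940217949352 [ 0.4633 -0.1596  0.0716] [-1.8829  0.4612  5.677 ]
[-0.6775  0.3709 -7.4165] [-0.1638 -0.072  -0.016 ]
```

View pics/j1o.png

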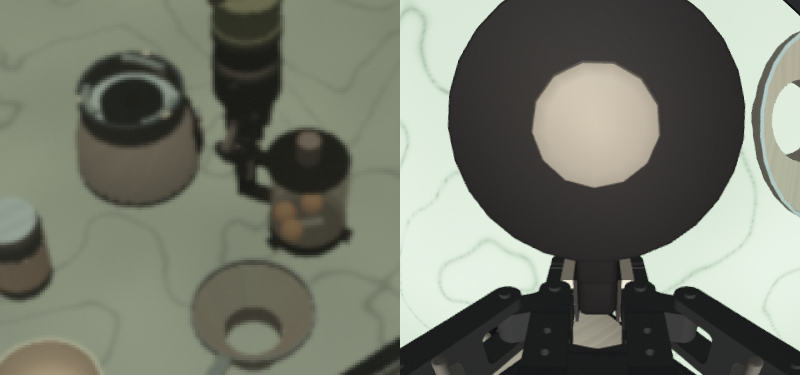

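```bash
python3 - <<'E'
from h import *
from scipy.optimize import least_squares
T=(np.array(bot.read_position()),np.array(bot.read_tool_rot())); im=cv2.imread("pics/j1.png")
# fit lid flange circle edge + knob edge: find dark region boundary
hsv=cv2.cvtColor(im,cv2.COLOR_BGR2HSV); cx,cy=317,118
pts=[]
for a in np.radians(np.arange(-40,60,4).tolist()+np.arange(125,221,4).tolist()):
    rr=np.arange(90,190,.5); v=cv2.remap(hsv[:,:,2],(cx+rr*np.cos(a)).astype('f4')[None],(cy+rr*np.sin(a)).astype('f4')[None],1)[0].astype(float)
    k=np.where(v>120)[0]
    if len(k): pts.append([cx+rr[k[0]]*np.cos(a),cy+rr[k[0]]*np.sin(a)])
kp=[]
for a in np.radians(np.arange(0,360,6)):
    rr=np.arange(30,90,.5); v=cv2.remap(hsv[:,:,2],(cx-1+rr*np.cos(a)).astype('f4')[None],(cy+6+rr*np.sin(a)).astype('f4')[None],1)[0].astype(float)
    k=np.where(v<120)[0]
    if len(k): kp.append([cx-1+rr[k[0]]*np.cos(a),cy+6+rr[k[0]]*np.sin(a)])
pts=np.array(pts); kp=np.array(kp); print(len(pts),len(kp))
h=np.radians(-59.5); Rz=R.from_euler('z',h)
g=np.array([T[0][0],T[0][1],T[0][2]+.019])
# jar: rotated about grip (local .077,0,.09) by tilt t about y plus dx along handle, dz
def res(x,full=False):
    dx,dy,dz,tx,ty=x; M=Rz*R.from_euler('xy',[tx,ty]); o=g+Rz.apply([dx,dy,dz])
    out=[]
    for P,r,z in((pts,.049,.121),(kp,.0138,.153)):
        u,d=ray("wrist",P,T); ol=M.inv().apply(u-o)+[.079,0,.09]; dl=M.inv().apply(d)
        w=ol+dl*((z-ol[:,2])/dl[:,2])[:,None]; out.append(np.hypot(w[:,0],w[:,1])-r)
    return np.r_[out[0],out[1],0.3*(dz-0)]
s=least_squares(res,[0,0,0,0,0],loss='soft_l1',f_scale=.001); print(s.x,np.degrees(s.x[3:]),np.sqrt(np.mean(s.fun**2)))
E
```

```text
49 60Traceback (most recent call last):
  File "<stdin>", line 27, in <module>
    return func(*args, **kwargs)
    vector_fun = VectorFunction(
        fun_wrapped,
    ...<6 lines>...
        workers=workers
    )
    self._update_fun()
    ~~~~~~~~~~~~~~~~^^
    self.f = self.fun_wrapped(xp_copy(self.x))
             ~~~~~~~~~~~~~~~~^^^^^^^^^^^^^^^^^
    return np.atleast_1d(self.fun(x))
                         ~~~~~~~~^^^
    return self.f(x, *self.args, **self.kwargs)
           ~~~~~~^^^^^^^^^^^^^^^^^^^^^^^^^^^^^^
  File "<stdin>", line 25, in res
IndexError: too many indices for array: array is 1-dimensional, but 2 were indexed
```

```bash
python3 - <<'E'
from h import *
from scipy.optimize import least_squares
T=(np.array(bot.read_position()),np.array(bot.read_tool_rot())); im=cv2.imread("pics/j1.png")
V=cv2.cvtColor(im,cv2.COLOR_BGR2HSV)[:,:,2]
def edge(cx,cy,ang,r0,r1,bright):
    o=[]
    for a in np.radians(ang):
        rr=np.arange(r0,r1,.5); v=cv2.remap(V,(cx+rr*np.cos(a)).astype('f4')[None],(cy+rr*np.sin(a)).astype('f4')[None],1)[0].astype(float)
        k=np.where((v>120)==bright)[0]
        if len(k): o.append([cx+rr[k[0]]*np.cos(a),cy+rr[k[0]]*np.sin(a)])
    return np.array(o)
pts=edge(317,118,np.r_[-40:60:4,125:221:4],90,190,True); kp=edge(316,124,np.r_[0:360:6],30,90,False)
h=np.radians(-59.5); Rz=R.from_euler('z',h); g=T[0]+[0,0,.019]
def res(x):
    dx,dy,dz,tx,ty=x; M=Rz*R.from_euler('xy',[tx,ty]); o=g+Rz.apply([dx,dy,dz]); out=[]
    for P,r,z in((pts,.049,.121),(kp,.0138,.153)):
        u,d=ray("wrist",P,T); ol=M.inv().apply(u-o)+[.079,0,.09]; dl=M.inv().apply(d)
        w=ol+dl*((z-ol[2])/dl[:,2])[:,None]; out.append(np.hypot(w[:,0],w[:,1])-r)
    return np.r_[out[0],out[1],0.3*dz]
s=least_squares(res,np.zeros(5),loss='soft_l1',f_scale=.001); x=s.x; print(x,np.degrees(x[3:]),np.sqrt(np.mean(s.fun**2)))
M=Rz*R.from_euler('xy',x[3:]); o=g+Rz.apply(x[:3])
print("jar origin rel TCP in handle frame",Rz.inv().apply(o+M.apply([-.079,0,-.09])-T[0]))
print("lid  rel", Rz.inv().apply(o+M.apply([-.079,0,.031])-T[0]))
E
```

```text
[ 0.0045  0.0001 -0.0037  0.0004 -0.0053] [ 0.0254 -0.3024] 0.0005247223775983192
jar origin rel TCP in handle frame [-0.074   0.0001 -0.0752]
lid  rel [-0.0747  0.0001  0.0458]
```

```bash
python3 - <<'E'
from h import *
p=np.array(bot.read_position()); bot.move_linear([p[0],p[1],.26],.1)
a=np.radians(-20); c=loc((.512,-.325),a,[.0755,0,0])[0]; Q=q(down(a+np.pi/2))
bot.move_linear([c[0],c[1],.26],.12,rotation=Q); bot.move_linear([c[0],c[1],.212],.08)
f=np.array(bot.read_ft_force())
print(bot.move_linear([c[0],c[1],.181],.02,until_force=4),bot.read_position(),f,bot.read_ft_force(),bot.read_moment())
cv2.imwrite("pics/sc2.png",bot.camera("scene")[60:210,220:380,::-1]);t=bot.camera("top")[180:300,400:560,::-1]; cv2.imwrite("pics/j2o.png",np.hstack([cv2.resize(cv2.imread("pics/sc2.png"),(400,375),interpolation=3),cv2.resize(t,(400,375),interpolation=3)])); print(bot.read_clock())
E
```

```text
True [ 0.5833 -0.351   0.2004] [-0.826  -0.0946 -3.3374] [ 2.5551 -1.4373  3.8549] [0.1257 0.1001 0.0578]
96.6583
```

View pics/j2o.png

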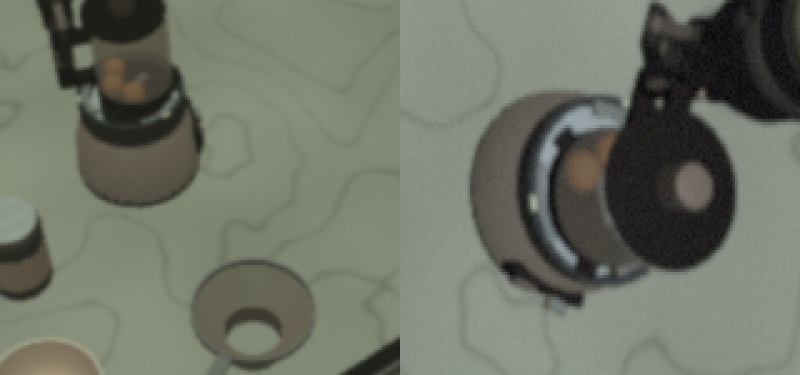

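```bash
cat > fit.py <<'E'
from h import *
from scipy.optimize import least_squares
def lidfit(h,name):
    im,T=shot(name); V=cv2.cvtColor(im,cv2.COLOR_BGR2HSV)[:,:,2]
    def edge(cx,cy,ang,r0,r1,bright):
        o=[]
        for a in np.radians(ang):
            rr=np.arange(r0,r1,.5); v=cv2.remap(V,(cx+rr*np.cos(a)).astype('f4')[None],(cy+rr*np.sin(a)).astype('f4')[None],1)[0].astype(float)
            k=np.where((v>120)==bright)[0]
            if len(k): o.append([cx+rr[k[0]]*np.cos(a),cy+rr[k[0]]*np.sin(a)])
        return np.array(o)
    kp=edge(316,124,np.r_[0:360:6],30,90,False)
    Rz=R.from_euler('z',h); g=T[0]+[0,0,.019]
    pts=edge(317,118,np.r_[-40:60:4,125:221:4],90,190,True)
    def res(x):
        dx,dy,dz,tx,ty=x; M=Rz*R.from_euler('xy',[tx,ty]); o=g+Rz.apply([dx,dy,dz]); out=[]
        for P,r,z in((pts,.049,.121),(kp,.0138,.153)):
            u,d=ray("wrist",P,T); ol=M.inv().apply(u-o)+[.079,0,.09]; dl=M.inv().apply(d)
            w=ol+dl*((z-ol[2])/dl[:,2])[:,None]; out.append(np.hypot(w[:,0],w[:,1])-r)
        return np.r_[out[0],out[1],0.3*dz]
    s=least_squares(res,np.zeros(5),loss='soft_l1',f_scale=.001); x=s.x; print(x,np.degrees(x[3:]),np.sqrt(np.mean(s.fun**2)))
    M=Rz*R.from_euler('xy',x[3:]); o=g+Rz.apply(x[:3])
    print("knob centre",kp.mean(0),"jar origin rel TCP, handle frame",Rz.inv().apply(o+M.apply([-.079,0,-.09])-T[0]),"world",o+M.apply([-.079,0,-.09]),"lid top",o+M.apply([-.079,0,.063]))
E
python3 - <<'E'
from fit import *
print("top knob",at("top",(517.6,239.8),.281))
lidfit(np.radians(-20),"j2")
# refine base from top0 & w0: collar outer edge
T=np.load("w0.npz"); T=(T["p"],T["q"])
for n,T in(("w0",T),):
    im=cv2.imread(f"pics/{n}.png")
    u=cv2.resize(im[130:300,180:350],None,fx=3.5,fy=3.5,interpolation=cv2.INTER_CUBIC)
    for r,z,col in((.066,.129,(0,255,0)),(.060,.129,(255,0,0)),(.040,.110,(0,0,255)),(.05,.129,(0,255,255))):
        P=(proj("wrist",circ((.512,-.325),z,r),T)-[180,130])*3.5+1.25; cv2.polylines(u,[P.round().astype(int)],True,col,1,cv2.LINE_AA)
    cv2.imwrite("pics/bz.png",u)
E
```

```text
top knob [[ 0.5121 -0.3273]]
[ 0.0048 -0.0005 -0.0039  0.004   0.0067] [0.2298 0.3849] 0.0005364416929562025
knob centre [313.4671 125.7504] jar origin rel TCP, handle frame [-0.0748 -0.0001 -0.0743] world [ 0.513  -0.3255  0.1259] lid top [ 0.5137 -0.3264  0.2789]
```

View pics/bz.png

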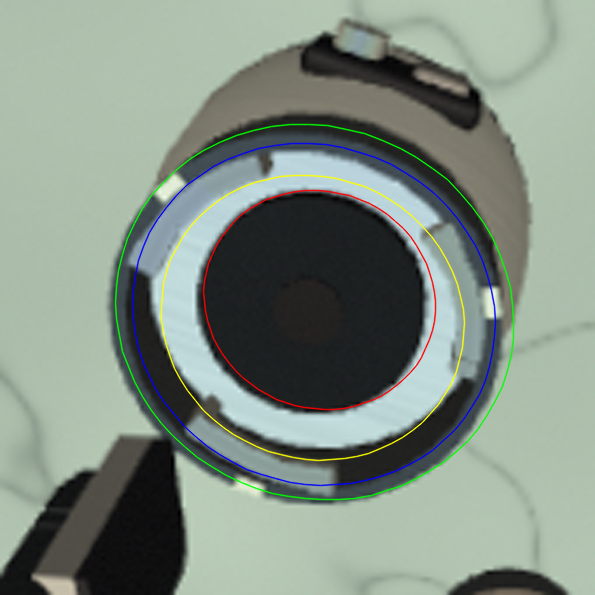

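```bash
python3 - <<'E'
from fit import *
T=np.load("w0.npz"); T=(T["p"],T["q"]); f=lambda P:(np.array(P)-1.25)/3.5+[180,130]
w=at("wrist",f([(172,187),(492,302),(248,487)]),.129,T); c=w.mean(0); d=w-c
print(c,np.hypot(*d.T),np.degrees(np.arctan2(d[:,1],d[:,0])))
# gasket / collar from dark-edge ellipse points: left,right,top,bottom
g=at("wrist",f([(198,302),(425,302),(312,192),(312,409)]),.110,T); print(g, g[:2].mean(0),g[2:].mean(0))
o=at("wrist",f([(112,300),(507,330),(300,124),(330,502)]),.129,T); 
s=least_squares(lambda x:np.hypot(o[:,0]-x[0],o[:,1]-x[1])-.066,[.512,-.325]); print(s.x,s.fun)
E
```

```text
[ 0.5144 -0.3279] [0.0626 0.0629 0.0635] [-141.3063   99.4949  -21.1338]
[[ 0.5117 -0.3671]
 [ 0.5113 -0.2883]
 [ 0.4727 -0.3249]
 [ 0.5521 -0.3293]] [ 0.5115 -0.3277] [ 0.5124 -0.3271]
[ 0.5126 -0.3266] [-0.0004 -0.0004  0.0006  0.0006]
```

```bash
python3 - <<'E'
from fit import *
a=np.radians(-21); Q=q(down(a+np.pi/2)); p=np.array(bot.read_position()); bot.move_linear(p+[0,0,.008],.05)
off=np.zeros(2)
for i in range(5):
    c=loc((.5135,-.3275),a,[.0748,0,0])[0][:2]+off
    bot.move_linear([*c,.208],.04,rotation=Q); f0=np.array(bot.read_ft_force())
    hit=bot.move_linear([*c,.180],.02,until_force=5); z=bot.read_position(); f=np.array(bot.read_ft_force())-f0
    print(i,off,hit,z,f,bot.read_moment())
    if z[2]<.188: break
    off=off+np.clip(f[:2]/np.linalg.norm(f[:2])*.002,-.002,.002)
    bot.move_linear([*c,.208],.05)
print(bot.read_clock())
E
```

```text
0 [0. 0.] True [ 0.5835 -0.3543  0.1945] [ 3.5927 -1.7044  9.504 ] [-0.0349  0.0642  0.0047]
1 [ 0.0018 -0.0009] True [ 0.5854 -0.3553  0.1814] [ 0.8873 -0.8095  7.5268] [-0.0412 -0.022   0.0617]
100.0417
```

```bash
cat > tw.py <<'E'
from fit import *
def twist(a0,a1,step,c,r,z0,lim=35,sink=True):
    f0=np.array(bot.read_ft_force()); dc=np.zeros(2); dz=0
    for a in np.arange(a0,a1-.01,-step):
        t=np.radians(a); e=np.array([np.cos(t),np.sin(t)]); turned=-21-a
        z=z0+dz-(.004*np.clip((turned-30)/30,0,1) if sink else 0)
        P=np.r_[np.array(c)+dc+r*e,z]
        bot.move_linear(P,.04,rotation=q(down(t+np.pi/2)))
        f=np.array(bot.read_ft_force()); fr=f[:2]@e; ft=f[:2]@[e[1],-e[0]]
        print(round(a,1),"Fr %.1f Fcw %.1f Fz %.1f Mz %.2f"%(fr,ft,f[2],bot.read_moment()[2]),np.array(bot.read_position())-P)
        if np.linalg.norm(f)>lim or ft<-28: print("stop"); break
        dc=dc+np.clip(fr*.0001,-.0005,.0005)*e; dz+=np.clip((f[2]+1)*.00005,-.0005,.0005)
E
python3 - <<'E'
from tw import *
bot.set_gripper(.35); bot.wait(.3); print(bot.read_ft_force(),bot.read_position())
bot.set_gripper(0.,120); print(bot.read_gripper_width(),bot.read_ft_force(),bot.read_moment())
lidfit(np.radians(-21),"j3")
twist(-24,-51,3,(.5145,-.328),.0755,.1805)
print(bot.read_clock())
E
```

```text
[ 0.6689  0.6786 -0.4965] [ 0.5843 -0.3544  0.179 ]
0.19189027772867132 [-0.9516 -0.0662  0.7557] [-0.1973  0.1034  0.0933]
[ 0.0059 -0.0007 -0.0016  0.0013  0.0016] [0.075  0.0931] 0.0005215934054050836
knob centre [313.3681 127.2907] jar origin rel TCP, handle frame [-0.0732 -0.0006 -0.0724] world [ 0.5158 -0.3289  0.1069] lid top [ 0.5159 -0.3292  0.2599]
-24.0 Fr 3.7 Fcw 1.9 Fz 7.8 Mz -0.01 [ 0.      0.0001 -0.0005]
-27.0 Fr 4.7 Fcw -2.8 Fz 2.1 Mz -0.15 [-0.0001  0.0003 -0.0006]
-30.0 Fr -4.0 Fcw 1.4 Fz -2.0 Mz 0.39 [-0.0013  0.0008 -0.0009]
-33.0 Fr -5.7 Fcw 1.1 Fz -8.1 Mz 0.09 [-0.0004  0.0005 -0.0004]
-36.0 Fr -8.9 Fcw -0.8 Fz 0.1 Mz 0.41 [-0.0007  0.0006 -0.0004]
-39.0 Fr -6.8 Fcw 2.1 Fz -0.4 Mz 0.43 [-0.0008  0.0012 -0.0008]
-42.0 Fr -3.8 Fcw 1.9 Fz -4.2 Mz 0.26 [-0.0009 -0.     -0.0005]
-45.0 Fr -3.6 Fcw 4.1 Fz -3.9 Mz 0.38 [-0.0007 -0.0005  0.0001]
-48.0 Fr -3.2 Fcw 3.8 Fz -4.9 Mz 0.41 [-0.0009 -0.0011 -0.0001]
-51.0 Fr -1.2 Fcw 5.3 Fz -6.3 Mz 0.44 [-0.0009 -0.0014 -0.0003]
103.4583
```

```bash
python3 - <<'E'
from tw import *
p=np.array(bot.read_position()); t=np.radians(-51); c=p[:2]-.0755*np.array([np.cos(t),np.sin(t)]); print(p,c)
twist(-54,-100,3,c+[.0005,.001],.0755,p[2]+.0002,lim=40)
lidfit(np.radians(-95),"j4"); print(bot.read_position(),bot.read_clock())
E
```

```text
[ 0.5596 -0.3866  0.18  ] [ 0.5121 -0.3279]
-54.0 Fr -0.7 Fcw 5.2 Fz -8.6 Mz -0.16 [-0.0006 -0.001  -0.0004]
-57.0 Fr -1.5 Fcw 2.3 Fz -8.2 Mz 0.04 [ 0.     -0.0003  0.    ]
-60.0 Fr -0.6 Fcw 0.9 Fz -7.3 Mz 0.31 [0.0006 0.     0.0003]
-63.0 Fr 0.3 Fcw 0.5 Fz -5.7 Mz -0.01 [ 0.0005 -0.0003  0.0003]
-66.0 Fr 0.8 Fcw -0.2 Fz -6.4 Mz 0.05 [ 0.0006 -0.0002  0.0003]
-69.0 Fr 1.1 Fcw -4.2 Fz -5.5 Mz 0.15 [ 0.0009 -0.0001  0.0004]
-72.0 Fr -0.1 Fcw -3.6 Fz -4.8 Mz 0.08 [ 0.0006 -0.0001  0.0004]
-75.0 Fr 1.0 Fcw -2.8 Fz -2.9 Mz -0.36 [ 0.0001 -0.0002  0.0003]
-78.0 Fr 0.6 Fcw -4.4 Fz -2.1 Mz -0.22 [0.0005 0.     0.0005]
-81.0 Fr -1.1 Fcw -3.7 Fz -0.1 Mz -0.25 [0.0007 0.     0.0007]
-84.0 Fr -1.7 Fcw -6.4 Fz -1.6 Mz -0.17 [0.0009 0.0001 0.0006]
-87.0 Fr -0.9 Fcw -6.1 Fz -0.8 Mz -0.17 [ 0.001  -0.0001  0.0005]
-90.0 Fr -1.8 Fcw -10.1 Fz -4.2 Mz 0.78 [0.0027 0.0004 0.0005]
-93.0 Fr 0.6 Fcw -20.3 Fz -11.4 Mz 0.23 [ 0.0059 -0.0001  0.0001]
-96.0 Fr -1.3 Fcw -27.6 Fz -12.8 Mz 2.12 [0.0092 0.0003 0.0007]
-99.0 Fr -3.6 Fcw -34.0 Fz -14.9 Mz 3.44 [0.0123 0.0002 0.0013]
stop
[ 0.0152 -0.0051  0.0024 -0.0513 -0.0336] [-2.9411 -1.923 ] 0.009425183681543822
knob centre [318.9668 117.0319] jar origin rel TCP, handle frame [-0.0607 -0.0097 -0.0711] world [ 0.5087 -0.3394  0.1031] lid top [ 0.517  -0.335   0.2558]
[ 0.513  -0.4007  0.1742] 107.5167
```

```bash
python3 - <<'E'
from fit import *
t=np.radians(-89); p=np.array(bot.read_position()); e=np.array([np.cos(t),np.sin(t)])
bot.move_linear([p[0],p[1],p[2]],.03,rotation=q(down(t+np.pi/2))); print(bot.read_ft_force(),bot.read_moment(),bot.read_position())
bot.set_gripper(.45); bot.wait(.3); p=np.array(bot.read_position()); print(p,bot.read_ft_force())
bot.move_linear([p[0],p[1],.30],.1)
bot.move_pose([.44,-.22,.40],q(down(np.pi/2))); im,T=shot("e1"); b=(.513,-.3275)
draw(im,T,circ(b,.106+.121,.049)); draw(im,T,circ(b,.106+.153,.014)); draw(im,T,circ(b,.129,.066),(255,0,0))
draw(im,T,loc(b,np.radians(-95),[[.068,-.009,.211],[.09,-.009,.211],[.09,.009,.211],[.068,.009,.211],[.068,-.009,.211]]),(0,0,255))
draw(im,T,circ((.567,-.009),.076,.07)); cv2.imwrite("pics/e1o.png",cv2.resize(im[80:330,120:460],(800,588),interpolation=3))
print(bot.read_clock())
E
```

```text
[10.8043  1.8419 -3.6511] [ 0.0476 -1.9833 -0.1309] [ 0.5159 -0.4008  0.1749]
[ 0.5128 -0.4008  0.1742] [-0.2648  0.0776 -0.7962]
111.4417
```

View pics/e1o.png

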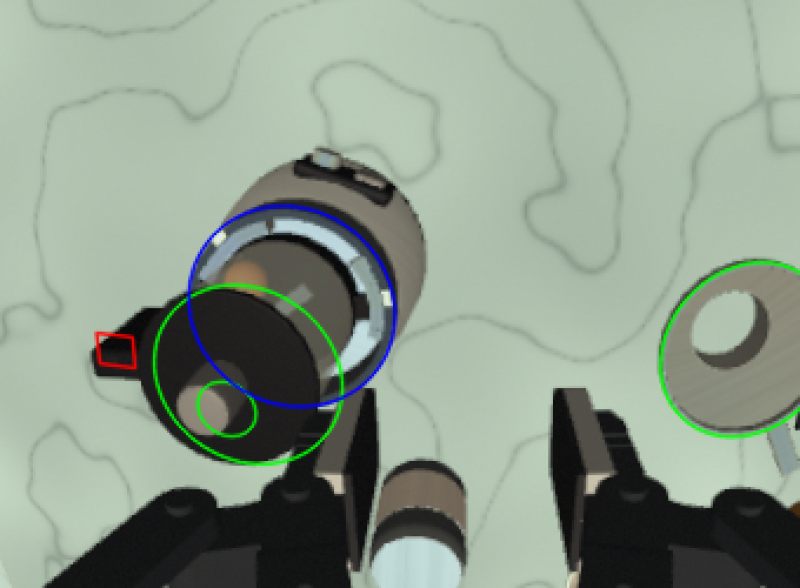

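```bash
cat > chk.py <<'E'
from h import *
from scipy.optimize import least_squares
def prof(V,c,a,r0,r1):
    rr=np.arange(r0,r1,.25); return rr,cv2.remap(V,(c[0]+rr*np.cos(a)).astype('f4')[None],(c[1]+rr*np.sin(a)).astype('f4')[None],1)[0].astype(float)
def views(poses,b,zl,tag):
    obs=[]
    for i,(yaw,dz) in enumerate(poses):
        n=np.array([-np.sin(yaw),np.cos(yaw)]); bot.move_pose([*(np.array(b)-.079*n),dz],q(down(yaw))); bot.wait(.2)
        im,T=shot(f"{tag}{i}"); obs.append((im,T))
    return obs
def fit(obs,b,zl):
    # zl: expected lid origin height
    data=[]
    for im,T in obs:
        V=cv2.GaussianBlur(cv2.cvtColor(im,cv2.COLOR_BGR2HSV)[:,:,2],(3,3),0)
        k=proj("wrist",[[*b,zl+.05]],T)[0]; # knob: brightest blob near prediction among dark
        m=((V>90)&(np.hypot(*(np.indices(V.shape)[::-1]-k[:,None,None]))<45)).astype('u1'); n,l,st,ce=cv2.connectedComponentsWithStats(m)
        j=1+np.argmin([np.hypot(*(ce[i]-k))+ (1e3 if st[i,4]<200 else 0) for i in range(1,n)]); kc=ce[j]
        c=proj("wrist",[[*b,zl+.018]],T)[0]+kc-k
        R0=np.linalg.norm(proj("wrist",circ(b,zl+.018,.049),T)-proj("wrist",[[*b,zl+.018]],T),axis=1).mean()
        fl=[];kn=[]
        for a in np.radians(np.arange(0,360,4)):
            rr,v=prof(V,c,a,.8*R0,1.35*R0); t=np.where(v>110)[0]
            if len(t) and t[0]>0: fl.append(c+rr[t[0]]*np.array([np.cos(a),np.sin(a)]))
            rr,v=prof(V,kc,a,3,60); t=np.where(v<90)[0]
            if len(t) and t[0]>0: kn.append(kc+rr[t[0]]*np.array([np.cos(a),np.sin(a)]))
        data.append((np.array(fl),np.array(kn),T)); print("kc",kc,"pred",k,len(fl),len(kn),"R0",R0)
    def res(x):
        M=R.from_euler('xy',x[3:]); o=np.r_[np.array(b)+x[:2],zl+x[2]]; out=[]
        for fl,kn,T in data:
            for P,r,z in((fl,.049,.018),(kn,.0138,.05)):
                u,d=ray("wrist",P,T); ol=M.inv().apply(u-o); dl=M.inv().apply(d)
                w=ol+dl*((z-ol[2])/dl[:,2])[:,None]; out.append(np.hypot(w[:,0],w[:,1])-r)
        return np.concatenate(out)
    s=least_squares(res,np.zeros(5),loss='cauchy',f_scale=.0007); x=s.x
    print("lid xyz",np.r_[np.array(b)+x[:2],zl+x[2]],"tilt deg",np.degrees(x[3:]),"median|res|",np.median(abs(res(x))))
    return x
E
python3 - <<'E'
from chk import *
b=(.513,-.333); P=[(np.pi/2,.30),(0.,.30),(np.pi/4,.33)]
obs=views(P,b,.209,"v"); fit(obs,b,.209)
for o in obs: fit([o],b,.209)
print(bot.read_clock())
E
```

```text
kc [303.3697 106.1978] pred [315.6479 103.5183] 87 90 R0 69.35408217728869
kc [320.3416 116.1282] pred [315.6782 103.954 ] 86 90 R0 70.01433361265885
kc [311.8336 113.1736] pred [316.8737 103.7989] 86 90 R0 61.71512924973396
lid xyz [ 0.5151 -0.3382  0.2061] tilt deg [2.5842 0.1191] median|res| 0.0005848356594821136
kc [303.3697 106.1978] pred [315.6479 103.5183] 87 90 R0 69.35408217728869
lid xyz [ 0.5145 -0.3383  0.206 ] tilt deg [2.5689 0.2399] median|res| 0.000622593095305329
kc [320.3416 116.1282] pred [315.6782 103.954 ] 86 90 R0 70.01433361265885
lid xyz [ 0.5157 -0.3383  0.2061] tilt deg [2.5245 0.0507] median|res| 0.0005670273106073848
kc [311.8336 113.1736] pred [316.8737 103.7989] 86 90 R0 61.71512924973396
lid xyz [ 0.5151 -0.3381  0.206 ] tilt deg [2.4825 0.1582] median|res| 0.0005608383543486625
115.0333
```

```bash
cat > hand.py <<'E'
from chk import *
def handle(tags,c,zj,tilt):
    "refine handle yaw: dark fraction at radius 70-86 on handle top plane"
    import numpy as np
    for im,T in tags:
        V=cv2.cvtColor(im,cv2.COLOR_BGR2HSV)[:,:,2]; best=[]
        M0=R.from_euler('xy',tilt)
        for a in np.radians(np.arange(-125,-60,.5)):
            P=np.array(c)+M0.apply([[r*np.cos(a),r*np.sin(a),.105] for r in np.arange(.070,.087,.002)]); uv=proj("wrist",P,T).astype('f4')
            best.append(cv2.remap(V,uv[None,:,0],uv[None,:,1],1)[0].mean())
        best=np.array(best); A=np.arange(-125,-60,.5); d=A[best<90]; print("handle yaw",d.min() if len(d) else None,d.max() if len(d) else None,d.mean() if len(d) else best.min())
        a=np.radians(d.mean()); rr=np.arange(.055,.11,.001); uv=proj("wrist",np.array(c)+M0.apply(np.c_[rr*np.cos(a),rr*np.sin(a),rr*0+.105]),T).astype('f4')
        v=cv2.remap(V,uv[None,:,0],uv[None,:,1],1)[0]; print("outer end r",rr[v<90].max())
E
python3 - <<'E'
from hand import *
obs=[]
for i,(yaw,z) in enumerate([(np.pi/2,.30),(0.,.30),(np.pi/4,.33)]):
    n=np.array([-np.sin(yaw),np.cos(yaw)]); obs.append((cv2.imread(f"pics/v{i}.png"),(np.r_[np.array([.513,-.333])-.079*n,z],q(down(yaw)))))
handle(obs,(.515,-.3336,.1032),np.radians([2.55,.1]))
E
```

```text
Traceback (most recent call last):
TypeError: handle() missing 1 required positional argument: 'tilt'
```

```bash
sed -i 's/tags,c,zj,tilt/tags,c,tilt/' hand.py; python3 - <<'E'
from hand import *
obs=[]
for i,(yaw,z) in enumerate([(np.pi/2,.30),(0.,.30),(np.pi/4,.33)]):
    n=np.array([-np.sin(yaw),np.cos(yaw)]); obs.append((cv2.imread(f"pics/v{i}.png"),(np.r_[np.array([.513,-.333])-.079*n,z],q(down(yaw)))))
handle(obs,(.515,-.3336,.1032),np.radians([2.55,.1]))
E
```

```text
handle yaw -95.5 -83.0 -89.25
outer end r 0.08700000000000002
handle yaw -94.5 -82.5 -88.5
outer end r 0.08800000000000002
handle yaw -94.5 -82.0 -88.25
outer end r 0.08800000000000002
```

```bash
cat > fix.py <<'E'
from hand import *
def pushpose(J0,t0,J1,yaw,T0,n=4):
    "rigidly carry jar from origin J0/tilt t0 to J1/no tilt; T0 = tool pose at grasp"
    for s in np.linspace(1/n,1,n):
        Rs=R.from_euler('xy',np.array(t0)*(1-s))*R.from_euler('xy',t0).inv()
        p=np.array(J0)*(1-s)+np.array(J1)*s+Rs.apply(T0[0]-np.array(J0)); bot.move_linear(p,.02,rotation=q(Rs*T0[1]))
        print("s",s,"F",np.array(bot.read_ft_force()),"M",np.array(bot.read_moment()),"err",np.array(bot.read_position())-p)
        if np.linalg.norm(bot.read_ft_force())>45: print("too much"); break
    return p
def twist2(P,Rt,c,angs):
    for a in angs:
        A=R.from_euler('z',np.radians(-a)); p=np.r_[np.array(c)+A.apply(np.r_[P[:2]-c,0])[:2],P[2]]
        bot.move_linear(p,.02,rotation=q(A*Rt)); f=np.array(bot.read_ft_force()); print("cw",a,f,"Mz",bot.read_moment()[2],"err",np.array(bot.read_position())-p)
        if np.linalg.norm(f)>45: break
    return p,A*Rt
E
python3 - <<'E'
from fix import *
yaw=np.radians(-88.7); Rt=down(yaw+np.pi/2); g=np.array([.5165,-.413,.171])
bot.set_gripper(.5,120); bot.move_pose(g+[0,0,.12],q(Rt)); print(bot.move_linear(g,.08,until_force=15)); bot.set_gripper(0.); bot.wait(.2)
print(bot.read_gripper_width(),bot.read_ft_force(),bot.read_moment(),bot.read_position())
P=pushpose((.515,-.3336,.1032),np.radians([2.55,.1]),(.5145,-.328,.106),yaw,(g,Rt))
c=np.array([.5145,-.328]); p,Q=twist2(P,Rt,c,[1.5,3,4.5,6,7.5,9])
print(bot.read_clock())
E
```

```text
False
0.19353200019068506 [ 1.1829 -0.045   3.7428] [ 0.0576 -0.0796  0.0385] [ 0.5169 -0.4133  0.1715]
s 0.25 F [ 2.7825 -4.476  -0.8649] M [-1.2144 -0.5753 -0.0239] err [ 0.0004 -0.0009  0.0002]
s 0.5 F [ 5.2801 -6.8546 -6.4859] M [-2.0825 -0.7878 -0.2125] err [ 0.0003 -0.0018 -0.0006]
s 0.75 F [  6.8203 -11.631  -12.8695] M [-2.8825 -1.0654 -0.2501] err [ 0.0002 -0.003  -0.0015]
s 1.0 F [  7.5973 -13.8537 -17.5176] M [-3.6065 -1.3303 -0.4016] err [ 0.0001 -0.0037 -0.0022]
cw 1.5 [  4.9832  -9.2181 -13.6241] Mz -0.42657907318273797 err [-0.0003 -0.0019 -0.0026]
cw 3 [  6.0322  -7.723  -13.5344] Mz -0.16160097445622618 err [ 0.0001 -0.001  -0.0026]
cw 4.5 [  7.4706  -5.7978 -13.4975] Mz -0.07376579014837868 err [ 0.0005 -0.     -0.0028]
cw 6 [ 11.0314  -5.6338 -14.36  ] Mz 0.7375801379515458 err [ 0.0016  0.0004 -0.0028]
cw 7.5 [ 15.7885  -7.3416 -17.6228] Mz 1.9500146929886106 err [ 0.0033  0.0003 -0.0027]
cw 9 [ 20.0831  -7.2452 -20.5643] Mz 2.965909782571862 err [ 0.005   0.0001 -0.0026]
120.7833
```

```bash
cat > rel.py <<'E'
from fix import *
def release_check(tag,c=(.513,-.329)):
    bot.set_gripper(.45); bot.wait(.4); p=np.array(bot.read_position()); bot.move_linear([p[0],p[1],.31],.1)
    obs=views([(np.pi/2,.30),(0.,.30)],c,.209,tag); x=fit(obs,c,.209)
    M=R.from_euler('xy',x[3:]); J=np.r_[c[0]+x[0],c[1]+x[1],.209+x[2]]-M.apply([0,0,.103]); print("jar",J,"tilt",np.linalg.norm(x[3:]))
    handle(obs,J,x[3:]); print(bot.read_clock()); return J,x[3:]
E
python3 - <<'E'
from rel import *
p=np.array(bot.read_position()); Q=rot(bot.read_tool_rot()); 
bot.move_linear(p+[0,0,-.0002],.02,rotation=q(R.from_euler('z',np.radians(1.5))*Q)); print(bot.read_ft_force(),bot.read_moment())
release_check("x")
E
```

```text
[ 4.0878 -4.3568 -0.6456] [-0.7922 -0.1155  1.5901]
kc [310.9341 105.3762] pred [317.3527 104.1859] 86 90 R0 69.98294947654041
kc [319.2724 109.2266] pred [316.6258 104.3239] 86 90 R0 70.02024986632051
lid xyz [ 0.5141 -0.3322  0.2049] tilt deg [0.2332 0.0735] median|res| 0.00049679631144256
jar [ 0.5139 -0.3318  0.1019] tilt 0.004268432035359436
handle yaw -100.0 -87.5 -93.75
outer end r 0.08600000000000002
handle yaw -99.5 -87.5 -93.5
outer end r 0.08500000000000002
126.575
```

```bash
python3 - <<'E'
from h import *
bot.move_pose([.42,-.10,.38],q(down(np.pi/2))); im,T=shot("fin"); b=(.514,-.329)
draw(im,T,circ(b,.106+.121,.049)); draw(im,T,circ(b,.106+.153,.014)); draw(im,T,circ((.567,-.009),.076,.07))
s=bot.camera("scene")[60:220,230:360,::-1]; s=cv2.resize(s,(325,400),interpolation=3)
a=cv2.resize(im[90:340,60:600],(800,370),interpolation=3)
cv2.imwrite("pics/fin_o.png",np.vstack([a,np.hstack([cv2.resize(s,(187,230)),cv2.resize(im[100:260,60:220],(230,230),interpolation=3),np.zeros((230,383,3),'u1')])]))
print(bot.read_ft_force(),bot.read_clock())
E
```

```text
[-0.4257  0.2704 -0.2337] 127.9333
```

View pics/fin_o.png

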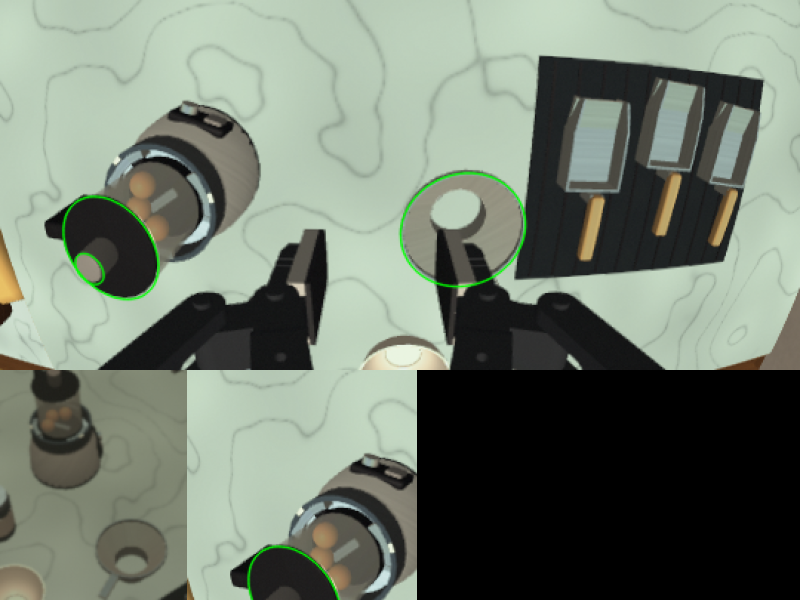

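```bash
python3 -c "
from cell import bot
print(bot.close_job())"
```

```text
the job is handed in; nothing more can be done
None
```

The job is handed in at about 128 s on the robot's clock. By my checks everything is in place, though no verdict is reported.

**What I did:** I stood the funnel in the jar and poured two scoops holding three balls in all. The third scoop was empty in the pictures, so I left it alone. I put the scoops back on the mat and the funnel back on the counter. The lid had been knocked about 2 cm aside, so I located it again and seated it. Then I lowered the jar into the collar and twisted it clockwise.

**What went wrong on the way:**
- **Insertion:** the jar first stopped on the collar's rim. Moving it sideways by a few millimetres over three more attempts got it in.
- **Twist:** the first one jammed about 68° round, with the jar tilted 2.5°. I gripped the handle again, straightened the jar and turned it on to the stop.

**Last checks:**
- **Jar:** the tilt is about 0.25°. The handle is at about -94°, roughly 73° turned against the stop at 74°. The outline expected for a seated lid on a clamped jar matches the last picture.
- **Other things:** the funnel is upright, the scoops are empty and look level on the mat, and the gripper touches nothing.

**What disagreed:**
- **Height:** the lid measurement put the jar about 4 mm lower than expected. The same measurement also read about 3 mm low with the jar unclamped on the gasket, so I take it as camera bias.
- **Centring:** it also put the jar about 4 mm off the base's axis. That is within the 6 mm limit, but nearer to it than I would like.

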